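# Press the covered recessed reset key of the sampler

## Task

The sampler has stopped and needs a reset. With the fingertips, slide the loose metal cover along its track on the reset unit until the oblong well under it is completely open, reach down into that well and press the sunken key fully in, then let it come up and slide the cover back over the well so that it is completely covered again. Push the cover gently and never pinch or lift it; do not press the key in the round well of the other unit, and leave the jars, cups and carton where they stand.

Things in the scene. Friction and masses are not known exactly. Their poses are not given: they have to be found in the camera images.
- reset_unit: fixed white box, 190 (x) x 200 (y) x 90 mm high, yawed up to 0.35 rad; origin centre of underside, deck at z +90 mm. On the deck a track runs along the unit's y axis, centre line at x -40 mm: two rails 7 mm high, 74 mm apart, and end stops 7 mm high at y -87.5 and +87.5 mm. The well with the reset key is at the -y end of the track; the +y end is plain deck
- track_park (a point): where the cover's origin lies when slid well clear: x -40, y +37.5, z +90 mm in the reset unit's frame, 75 mm from the well's centre. The cover's origin can travel from y -45.5 to +45.5 mm; the well is completely open once it is beyond y +29.5 mm
- reset_well (a point): centre of the mouth of the oblong well, at deck height: x -40, y -37.5, z +90 mm in the reset unit's frame. The well is 38 mm (unit's x) by 50 mm (unit's y), upright walls, 24 mm deep: room for closed fingers. In its middle is the key, a round disc of 24 mm dia, its top 16 mm below the mouth
- reset_key (a joint): travel of the reset key, m: 0 up, 0.005 fully pressed straight down; springs back. Needs about 2 N to start and 5 N to go fully down
- cover: loose aluminium plate, about 150 g, 70 (x) x 84 (y) x 6 mm thick, in the track, axes as the unit's (2 mm play each side); starts over the well. Origin centre of underside. A rib across its middle, 46 mm along x, 8 mm thick along y, rises to 21 mm above the underside: push the rib's side along y with 1 to 3 N; it stays where left
- purge_unit: fixed white box, 130 x 130 x 90 mm high, origin centre of underside; has an open round well 48 mm dia, 24 mm deep, at x -10 mm of its top. Not to be operated. It and the reset unit may stand in either place, left or right
- purge_key (a joint): travel of the key in the purge unit's round well, m: 0 up, 0.005 pressed. Leave alone
- jar_a: loose small white jar with a lid, 32 dia x 36 high, standing on the deck of the reset unit at about x +66 mm in its frame; origin centre of underside. Bystander
- jar_b: loose small white jar with a lid, 32 dia x 36 high, standing on the deck of the reset unit at about x +66 mm in its frame; origin centre of underside. Bystander
- cup_a: loose white specimen cup with a screw lid, 44 dia x 62 high, on the bench behind one of the units; origin centre of underside. Bystander
- cup_b: loose white specimen cup with a screw lid, 44 dia x 62 high, on the bench behind one of the units; origin centre of underside. Bystander
- cup_c: loose white specimen cup with a screw lid, 44 dia x 62 high, on the bench behind one of the units; origin centre of underside. Bystander
- carton: loose small black carton 30 x 90 x 22 mm high on the bench; origin centre of underside. Bystander

How it is judged (in metres and radians):
On the way, in this order (a step that is already met when the one before it is completed fails the run):
1. the cover is slid clear of the well (its centre beyond y +28 mm in the unit's frame) (y of cover in the frame of reset_unit above 0.028 m), for 0.1 s.
2. the reset key is pressed in (at least 4 of 5 mm) with the well open (value of joint reset_key above 0.004 m and y of cover in the frame of reset_unit above 0.026 m), for 0.05 s.
At the end, for the whole second after the job is handed in: the cover lies flat in its track at rest, with its centre within 17 mm of the well's along the track (the well is fully covered), and the reset key has come up again (below 1 mm) (y of cover in the frame of reset_unit between -0.0545 and -0.0205 m and z of cover in the frame of reset_unit between 0.086 and 0.094 m and value of joint reset_key below 0.001 m and angle between cover's own z axis and vertical below 0.05 rad and linear speed of cover below 0.01 m/s); the robot touches nothing.
It fails at once if the cover is lifted (more than 6 mm) or tilted (over 0.15 rad) out of its track (z of cover in the frame of reset_unit above 0.096 m or angle between cover's own z axis and vertical above 0.15 rad).
It fails at once if the cover is pinched or rammed (over 30 N from the fingers) (contact force between the fingers and cover above 30 N).
It fails at once if the purge key is pressed (over 2 mm) (value of joint purge_key above 0.002 m).
It fails at once if a jar, cup, or the carton is moved more than 20 mm or tipped (distance of any of jar_a, jar_b, cup_a, cup_b, cup_c, carton from where it was at the start of the episode above 0.02 m or angle between any of jar_a, jar_b, cup_a, cup_b, cup_c, carton's own z axis and vertical above 0.3 rad).
It also fails if it takes over 54 s, if anything falls off the work surface, if the arm or the gripper's body presses on something with over 40 N, if the wrist force passes 120 N, or if a joint passes its speed limit or range.

## Robot

A 6-joint arm with a two-finger parallel gripper is mounted at the origin on the work surface. World frame = base frame: x ahead of the robot, y to its left, z up, the work surface at z = 0. Lengths are in mm, angles in rad, forces in N, time in s.
With the tool pointing down it reaches from about 350 to 775 mm from the base axis. Payload 7.3 kg.
Tool frame: the origin (TCP) lies between the finger pads; the fingertips stand 25 mm ahead of it and the grasp point (between the pads) lies 6 mm ahead of it; z points along the fingers, y is the direction in which the jaws open and shut (so a half turn about z gives the same grasp; the last joint's range is limited). The gripper opens to 92 mm and grips with 3 to 60 N. Pads are 19 mm wide; open, the fingers measure 130 mm over their backs; the gripper's body (75 mm by 190 mm) begins 47 mm behind the grasp point.
Start: joints at [1.101, 0.342, 1.524, -0, 1.275, -0.146], TCP at [167.025, 497.74, 251.741] pointing down, gripper open.
Joint ranges: [-2.53, 2.53], [-0.77, 2.02], [0.04, 2.7], [-1, 4.14], [0.28, 2.66], [-3.11, 3.11]. Speed limits (rad/s): [2.57, 2.57, 3.14, 3.14, 3.14, 3.14].

## Interface

Orientations are given as [roll, pitch, yaw] about the fixed x, y, z axes, in that order (R = Rz(yaw) Ry(pitch) Rx(roll)).
In Python, from plant import get_obs, capture, calibration, close_job gives the robot as it stands. The module is installed in compiled form; this text tells all that it offers.
- The arm moves only by the shell command python3 -m jog 'ROWS'. ROWS is JSON, one flat list of numbers, 5 for each row, row after row: the closure, from 0 (fully open) to 1 (shut), then the shift along the tool's x, y, z in mm, then the turn about the tool's z in degrees. In form: [fingers, tx, ty, tz, yaw, fingers, tx, ty, tz, yaw, ...]. A call has 1 to 5 rows; each row shifts and turns the pose as measured when the row begins, along the tool's axes as they then stand; what a row does not reach is not made up. A row lasts 1/10 s, in which the tool goes at most 50 mm and 8.59 degrees, less where a joint would pass 70% of its speed; a pose out of reach is approached as far as the arm can. A call is refused whole if a number of a shift passes 50 or a number of a turn 8.59, either way. A call with a gripper value outside its range is refused whole. The fingers move at their own pace and stop on an object; the grip force is fixed at half the most. Time passes only in rows, so rows that do not move let the fingers close. It gives the time, the measured TCP pose, the force and the opening at its end, in the units of the state.
- get_obs(): the state, without advancing time (a new reading comes with each control period).
- capture(name): name is "side" or "top" or "wrist"; returns (picture, depth): 384x512x3 uint8, red, green, blue; 384x512 float32, mm along the optical axis (not along the pixel's ray), 0 where there is no reading.
- calibration(name): a dict with "fovy" (degrees; the focal length in pixels is half the picture's height over the tangent of half this angle, whatever the lens; pixels are square), "cx", "cy" (the principal point, pixels), "k1" (the pictures are not rectified: a ray, as slopes to the right and down, at radius r is drawn at 1 + k1 r^2 times it, then the intrinsics apply), "R" (3x3) and "t" (3): a world point X has camera coordinates R X + t. Camera axes: x right, y down, z forward; pixel columns grow to the right and rows downward; lengths in mm; the calibration is good to about 2 mm. A picture is of the moment at which its call begins: read the wrist's pose just before it. calibration takes no time and is no camera call; for the wrist camera it gives the pose at the moment of the call.
- close_job(): hands the job in, once; it reports no verdict.
The state is a dict: "time": time; "joint_positions": joint angles; "dq": joint speeds; "tau": joint torques, N m; "tool_pos": TCP position; "tcp_rot": TCP orientation; "contact_force": force on the tool from outside, world axes, zero at the start; "moment": the same for the moment, N m; "grip_width": finger opening in mm.
Only numpy, scipy, OpenCV 4.12 (cv2) and the standard library are available. Lean on these libraries where they do the work, as an engineer would, in place of code of your own. Each camera call takes 0.05 s, during which the arm holds its last target.

## Working session

There is one attempt and no reset: what is moved stays moved. The work goes in short steps, Python scripts to look and compute and a shell command to move; the robot and the scene stay as the last step left them, time stands still between calls to the robot, and variables do not carry over. Pictures are saved under pics/ and viewed, and the job is handed in when it is done.

```bash
mkdir -p pics; python3 - <<'E'
from plant import *
import cv2
o=get_obs();print(o)
for n in ["top","side","wrist"]:
    c=calibration(n);print(n,c)
    p,d=capture(n);cv2.imwrite(f"pics/{n}0.png",p[:,:,::-1])
    import numpy as np;np.savez(f"{n}0.npz",p=p,d=d,**{k:np.array(v) for k,v in c.items()})
E
```

```text
{'time': 0.0, 'joint_positions': array([ 1.10100630e+00,  3.42723751e-01,  1.52502481e+00, -3.14274975e-05,
        1.27540995e+00, -1.46019682e-01]), 'dq': array([-2.65598742e-04,  2.90030502e-05, -9.57338006e-04, -4.15662647e-04,
        1.35797815e-03, -1.42069136e-03]), 'tau': array([-2.39811925e-03, -4.31228864e+01, -2.44219065e+01,  7.13649415e-02,
        5.60801569e-02, -1.45911349e-04]), 'tool_pos': array([166.84969713, 497.38328618, 251.04168664]), 'tcp_rot': array([-3.14003908e+00, -1.98103124e-04,  2.81783133e+00]), 'contact_force': array([ 0.42805364, -0.80606776,  0.44017325]), 'moment': array([ 0.01854409, -0.00482504, -0.04071299]), 'grip_width': 91.79648435062808}
top {'fovy': 44.012961077808214, 'cx': 250.39584953357627, 'cy': 182.53728772545776, 'k1': -0.16370783899494526, 'R': array([[ 0.02254087, -0.99974085, -0.00318512],
       [-0.97736473, -0.02136579, -0.21047967],
       [ 0.21035707,  0.00785742, -0.97759305]]), 't': array([-20.63272465, 625.13265673, 859.16554686])}
side {'fovy': 49.88283435110357, 'cx': 253.9086036730189, 'cy': 180.94017204759675, 'k1': -0.03614841137612881, 'R': array([[ 0.89034032, -0.45528613,  0.00294217],
       [-0.3281304 , -0.64613245, -0.68908875],
       [ 0.31563358,  0.61255808, -0.72467099]]), 't': array([-526.63742782,  254.61072262,  627.69864152])}
wrist {'fovy': 65.61023194571104, 'cx': 253.01508502886318, 'cy': 189.05828373789984, 'k1': -0.014251491123174833, 'R': array([[ 0.31774424,  0.94817414, -0.0020973 ],
       [ 0.90423702, -0.30235336,  0.30155903],
       [ 0.28529635, -0.0977151 , -0.9534452 ]]), 't': array([-524.72294702,  -37.79890867,  393.35358801])}
```

View pics/top0.png

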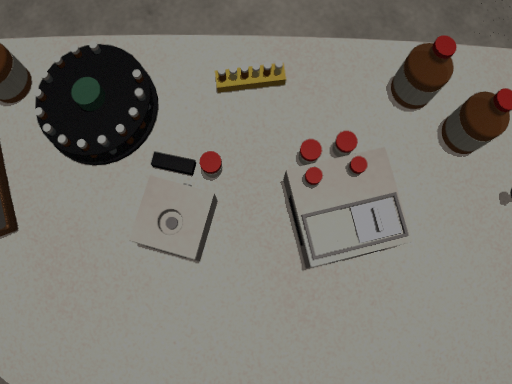

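View pics/side0.png

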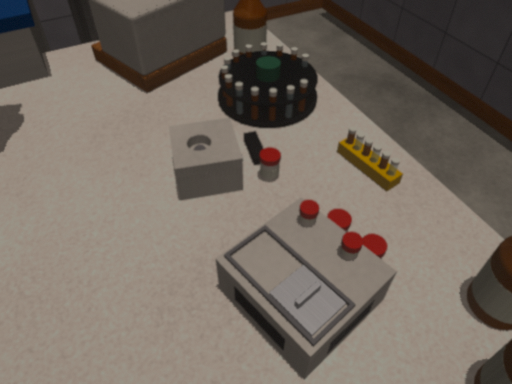

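View pics/wrist0.png

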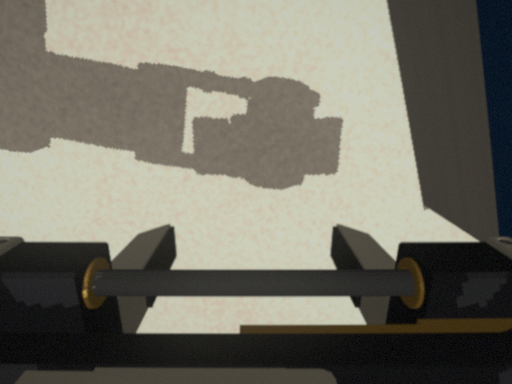

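The top view shows the reset unit at about (350,210) with the cover at its right (-y) end, the rib near (378,219). The purge unit is at about (175,215), with the carton and one cup behind it. I'll zoom in next to measure.

```bash
cat > h.py <<'E'
import numpy as np, cv2
def load(f): 
    z=np.load(f); return z['p'],z['d'],{k:z[k] for k in z.files if k not in 'pd'}
def K(c,h=384):
    f=h/2/np.tan(np.radians(float(c['fovy']))/2)
    return np.array([[f,0,float(c['cx'])],[0,f,float(c['cy'])],[0,0,1]]),np.array([float(c['k1']),0,0,0])
def ray(c,uv):
    k,d=K(c); n=cv2.undistortPoints(np.array(uv,float).reshape(-1,1,2),k,d).reshape(-1,2)
    R=np.array(c['R']);t=np.array(c['t'])
    return -R.T@t, np.c_[n,np.ones(len(n))]@R
def onplane(c,uv,z):
    o,r=ray(c,uv); return o+r*((z-o[2])/r[:,2])[:,None]
def proj(c,X):
    k,d=K(c);return cv2.projectPoints(np.array(X,float).reshape(-1,1,3),cv2.Rodrigues(np.array(c['R']))[0],np.array(c['t']),k,d)[0].reshape(-1,2)
E
python3 - <<'E'
from h import *
p,d,c=load('top0.npz')
cv2.imwrite('pics/top0c.png',cv2.resize(p[140:275,275:415,::-1],None,fx=4.4,fy=4.4,interpolation=cv2.INTER_CUBIC))
p,d,c=load('side0.npz')
cv2.imwrite('pics/side0c.png',cv2.resize(p[190:370,205:405,::-1],None,fx=3.3,fy=3.3,interpolation=cv2.INTER_CUBIC))
E
```

```text
(no output)
```

View pics/top0c.png

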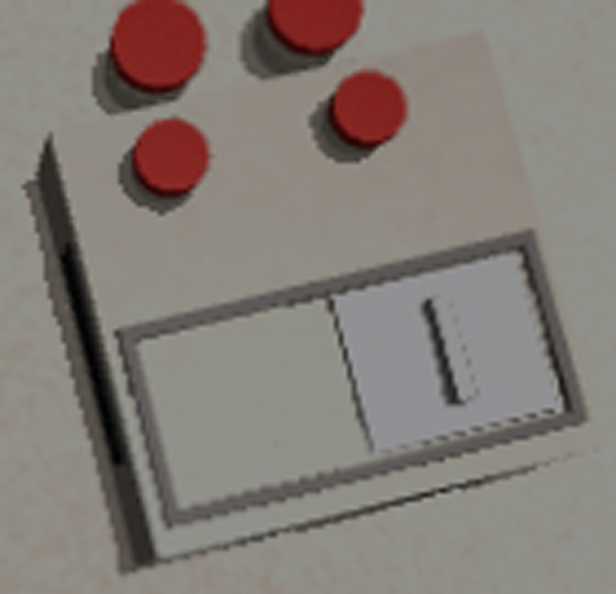

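View pics/side0c.png

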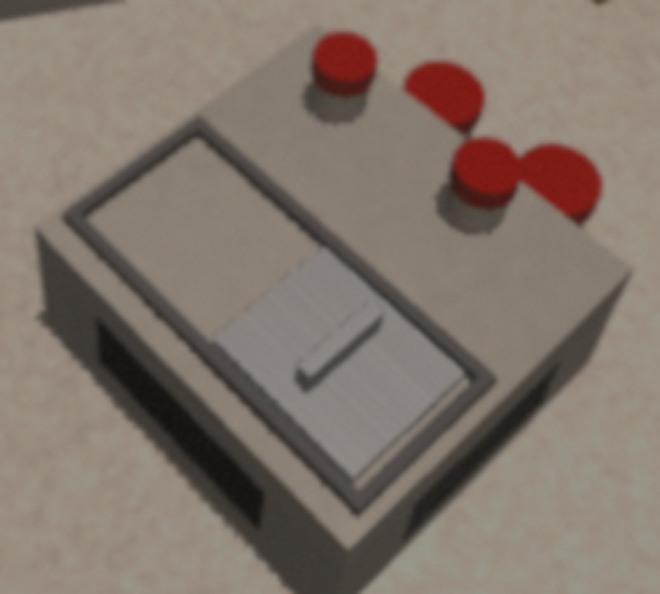

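```bash
python3 - <<'E'
from h import *
p,dt,ct=load('top0.npz'); p2,ds,cs=load('side0.npz')
# order: +y near(-x), +y far, -y far, -y near (outer rail top corners, z=97)
T=np.array([[165,526],[116,330],[532,230],[588,420]])/4.4+[275,140]-.4
S=np.array([[62,215],[200,120],[495,378],[358,512]])/3.3+[205,190]-.4
def tri(a,b):
    o1,r1=ray(ct,[a]);o2,r2=ray(cs,[b]);r1=r1[0];r2=r2[0]
    A=np.c_[r1,-r2];s=np.linalg.lstsq(A,o2-o1,rcond=None)[0]
    return (o1+s[0]*r1+o2+s[1]*r2)/2, np.linalg.norm(o1+s[0]*r1-o2-s[1]*r2)
for a,b in zip(T,S): print('tri',tri(a,b))
for c,U in ((ct,T),(cs,S)):
    X=onplane(c,U,97)[:,:2]; print(X.round(1).tolist())
    m=X.mean(0); ax=(X[0]+X[1]-X[2]-X[3]); yaw=np.arctan2(ax[1],ax[0])-np.pi/2
    bx=(X[1]+X[2]-X[0]-X[3]);yaw2=np.arctan2(bx[1],bx[0])
    print('track centre',m,'yaw',yaw,yaw2,'len',np.linalg.norm(ax)/2,np.linalg.norm(bx)/2)
# rib top ends (top: right bright... ) side view rib
for nm,c,U,z in (('cover edge top',ct,np.array([[333,297],[373,452]])/4.4+[275,140]-.4,96),
 ('cover edge side',cs,np.array([[318,248],[215,342]])/3.3+[205,190]-.4,96),
 ('rib side top',cs,np.array([[370,303],[380,318],[300,363],[308,376]])/3.3+[205,190]-.4,111)):
    print(nm,onplane(c,U,z).round(1).tolist())
for f,c,U in (('deck depth',ct,[(340,235),(340,180),(375,180)]),):
    o,r=ray(c,U)
    for (u,v),rr in zip(U,r):
        print(o+rr*dt[v,u])
E
```

```text
tri (array([ 476.76855421, -123.33080303,   93.66208944]), np.float64(2.5959551350972006))
tri (array([ 560.05301917, -102.68642611,   92.48382472]), np.float64(1.147170016984286))
tri (array([ 605.98584317, -283.30250535,   96.16195882]), np.float64(1.9635311544561718))
tri (array([ 523.52145072, -305.15437632,   95.72910752]), np.float64(2.593366998187337))
[[477.9, -123.2], [559.9, -102.4], [606.7, -283.5], [524.6, -305.2]]
track centre [ 542.28908144 -203.58282028] yaw 0.25219884462042574 0.2534507639738705 len 187.47693849137644 84.8133817500076
[[474.7, -125.2], [557.8, -105.6], [604.6, -283.3], [521.8, -305.2]]
track centre [ 539.72971269 -204.8204138 ] yaw 0.25679435049737975 0.2453263993990563 len 184.93299040012587 85.45004214405282
cover edge top [[576.0, -195.5, 96.0], [510.1, -211.6, 96.0]]
cover edge side [[571.6, -193.8, 96.0], [507.2, -213.8, 96.0]]
rib side top [[571.1, -234.8, 111.0], [570.9, -242.9, 111.0], [529.8, -245.2, 111.0], [529.7, -251.8, 111.0]]
[ 523.82655565 -176.41120225   90.30214256]
[ 629.29244089 -178.12567967   89.04524602]
[ 631.11543872 -246.69313249   87.70152943]
```

Both views agree: the track centre is at about (541,-204) and the unit's yaw is about 0.252. The cover is at y ≈ -41 in the unit's frame. I'll close the fingers and turn the tool so that tool y lies along the track, which puts the 38 mm side of the closed fingers along the well's 50 mm.

```bash
python3 -m jog '[1,0,0,0,-8.5, 1,0,0,0,-8.5, 1,0,0,0,-8.5, 1,0,0,0,-7.5, 1,0,0,0,0]'; python3 -m jog '[1,-10,-48,0,0, 1,-10,-48,0,0, 1,-10,-48,0,0, 1,-10,-48,0,0, 1,-10,-48,0,0]'
```

```text
time: 0.65
tool_pos: [166.5, 496.7, 249.6]
tcp_rot: [-3.138, -0.003, -2.873]
contact_force: [-0.1, 0.0, 0.0]
grip_width: 56.6
time: 1.15
tool_pos: [277.4, 276.2, 248.5]
tcp_rot: [-3.139, -0.003, -2.882]
contact_force: [1.2, -0.2, -0.1]
grip_width: 16.3
```

```bash
python3 -m jog '[1,-10,-48,0,0, 1,-10,-48,0,0, 1,-10,-48,0,0, 1,-10,-48,0,0, 1,-10,-48,0,0]'; python3 -m jog '[1,-10,-48,0,0, 1,-10,-48,0,0, 1,-10,-48,0,0, 1,-10,-48,0,0, 1,-10,-48,0,0]'; python3 -m jog '[1,0,0,0,0]'
```

```text
time: 1.65
tool_pos: [385.9, 50.6, 249.9]
tcp_rot: [-3.139, 0.0, -2.902]
contact_force: [1.7, 1.1, 0.1]
grip_width: 0.3
time: 2.15
tool_pos: [489.1, -177.2, 250.9]
tcp_rot: [-3.139, 0.002, -2.925]
contact_force: [1.0, 0.1, -0.3]
grip_width: 0.7
time: 2.25
tool_pos: [490.6, -182.2, 250.0]
tcp_rot: [-3.137, 0.003, -2.934]
contact_force: [0.3, 0.1, -0.0]
grip_width: 0.3
```

```bash
python3 -m jog '[1,-20,-40,0,-2.6, 1,-20,-40,10,0, 1,-3,-28,20,0, 1,0,0,0,0, 1,0,0,0,0]'; cat > snap.py <<'E'
import sys
from plant import *
from h import *
n,f=sys.argv[1:]
o=get_obs();c=calibration(n);p,d=capture(n)
np.savez(f+'.npz',p=p,d=d,**{k:np.array(v) for k,v in c.items()})
cv2.imwrite(f'pics/{f}.png',p[:,:,::-1])
print(o['time'],o['tool_pos'],o['tcp_rot'],o['contact_force'])
E
python3 snap.py wrist w1; python3 snap.py top t1
```

```text
time: 2.75
tool_pos: [557.2, -279.0, 216.4]
tcp_rot: [3.14, -0.002, -2.905]
contact_force: [0.1, -0.2, 0.7]
grip_width: 0.7
2.75 [ 557.16813927 -279.0354607   216.41456364] [ 3.13978276e+00 -1.65183112e-03 -2.90521205e+00] [ 0.08394631 -0.17678752  0.7060242 ]
2.8 [ 556.85369753 -278.74993942  216.19840945] [ 3.13945820e+00 -2.26473838e-03 -2.90454527e+00] [-0.23432786  0.79300085 -0.04108079]
```

View pics/w1.png

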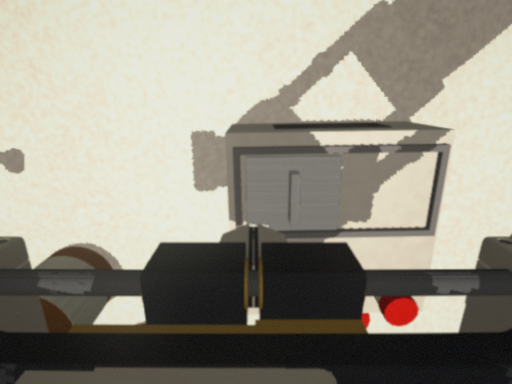

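View pics/t1.png

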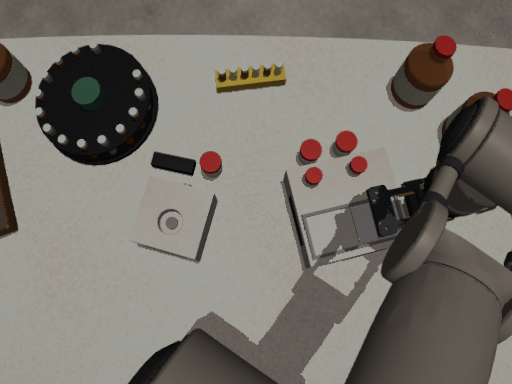

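```bash
python3 - <<'E'
from h import *
p,d,c=load('w1.npz')
cv2.imwrite('pics/w1c.png',cv2.resize(p[115:265,220:470,::-1],None,fx=3.2,fy=3.2,interpolation=cv2.INTER_CUBIC))
q=cv2.resize(p[200:340,140:370,::-1],None,fx=3.2,fy=3.2,interpolation=cv2.INTER_CUBIC)
cv2.imwrite('pics/w1f.png',cv2.convertScaleAbs(q,alpha=2.5))
E
```

```text
(no output)
```

View pics/w1c.png

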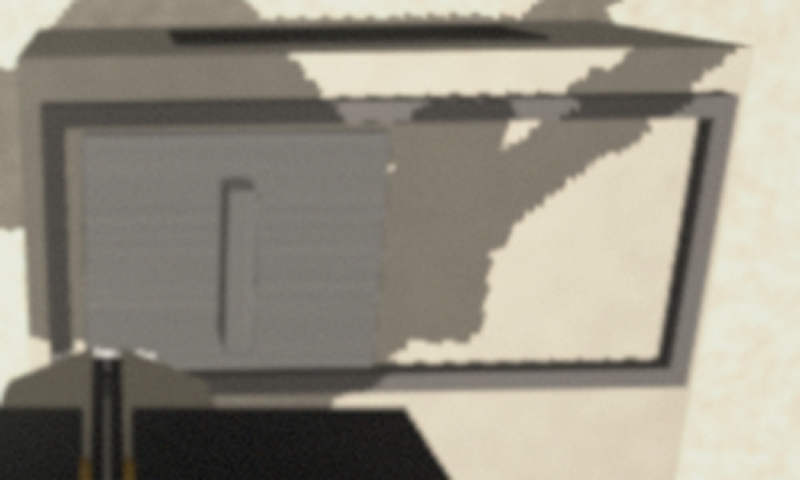

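View pics/w1f.png

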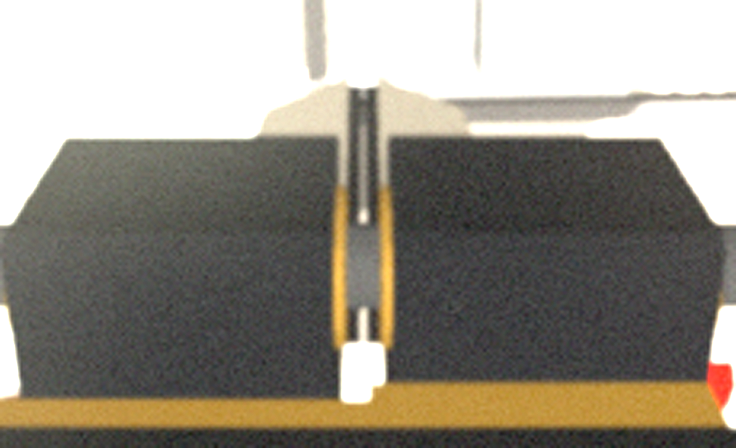

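```bash
python3 - <<'E'
from h import *
p,d,c=load('w1.npz')
from scipy.spatial.transform import Rotation as Ro
tp=np.array([557.17,-279.04,216.41]);Rt=Ro.from_euler('xyz',[3.13978,-.00165,-2.9052]).as_matrix()
def tool(u,v):
    o,r=ray(c,[(u,v)]); X=o+r[0]*d[v,u]; return (Rt.T@(X-tp)).round(1),X.round(1)
for u,v in [(250,228),(257,228),(253,228),(249,235),(258,235),(249,250),(257,250),(246,265),(260,265),(200,247),(200,265),(300,247),(155,280),(200,290),(300,290),(235,235)]:
    print(u,v,d[v,u],*tool(u,v))
U=np.array([[42,104],[738,94],[685,384]])/3.2+[220,115]-.4
X=onplane(c,U,97);print(X.round(1).tolist())
b=X[1]-X[0];print(np.linalg.norm(b),np.linalg.norm(X[2]-X[1]),np.arctan2(b[1],b[0])-np.pi/2,np.arctan2(*(X[2]-X[1])[1::-1]))
print('centre',(X[0]+X[2])/2)
R=np.array([[256,190],[256,350]])/3.2+[220,115]-.4
print('rib +y top edge',onplane(c,R,111))
ce=np.array([[387,135],[375,365]])/3.2+[220,115]-.4
print('cover edge',onplane(c,ce,96))
E
```

```text
250 228 171.29314 [ 9.3 -0.8 22.4] [ 548.2 -282.   194. ]
257 228 171.75963 [ 9.1  3.2 22.8] [ 547.5 -278.   193.6]
253 228 170.56116 [ 9.6  0.9 21.7] [ 547.5 -280.4  194.7]
249 235 162.0891 [ 9.6 -1.2 12.8] [ 548.1 -282.5  203.6]
258 235 161.43204 [ 9.9  3.6 12.2] [ 546.7 -277.8  204.2]
249 250 145.98645 [ 9.8 -1.  -4. ] [ 547.9 -282.3  220.4]
257 250 145.55069 [10.   2.9 -4.4] [ 546.7 -278.6  220.8]
246 265 88.20387 [ 34.3  -1.1 -56.9] [ 524.2 -288.2  273.3]
260 265 86.95164 [ 34.9   3.  -58. ] [ 522.6 -284.3  274.4]
200 247 94.06321 [ 36.5 -15.8 -50. ] [ 525.5 -303.   266.5]
200 265 83.14748 [ 37.  -13.8 -61.3] [ 524.6 -301.2  277.8]
300 247 94.401794 [ 36.3  15.9 -49.7] [ 518.2 -272.2  266.2]
155 280 78.76222 [ 35.6 -25.  -66.4] [ 528.6 -311.7  282.8]
200 290 79.739494 [ 32.4 -13.2 -66.3] [ 528.9 -299.6  282.8]
300 290 81.64444 [ 31.3  13.9 -64.7] [ 523.6 -272.9  281.2]
235 235 158.7821 [11.1 -8.7  9.8] [ 548.4 -290.   206.6]
[[522.1, -304.3, 97.0], [475.5, -123.5, 97.0], [558.5, -102.2, 97.0]]
186.64183252390194 85.63368927624799 0.25233284194510497 0.25171831123316063
centre [ 540.28763478 -203.2246394    97.        ]
rib +y top edge [[ 528.50556631 -245.05863606  111.        ]
 [ 571.95824181 -232.38323397  111.        ]]
cover edge [[ 508.5615241  -211.49716748   96.        ]
 [ 574.33808875 -193.04462951   96.        ]]
```

```bash
python3 -m jog '[1,-3,1,25,-0.9, 1,0,0,30,0, 1,0,0,15,0, 1,0,0,0,0, 1,0,0,0,0]'; python3 -c "
from plant import *;o=get_obs();print(o['tool_pos'],o['tcp_rot'])"
```

```text
time: 3.35
tool_pos: [560.6, -271.8, 152.1]
tcp_rot: [-3.137, 0.005, -2.886]
contact_force: [0.9, -0.5, 1.1]
grip_width: 0.8
[ 560.56414907 -271.84425341  152.14709841] [-3.13705449  0.00487819 -2.88606487]
```

```bash
python3 -m jog '[1,2,-4,10,0, 1,0,0,8,0, 1,0,0,4,0, 1,0,0,0,0]'
```

```text
time: 3.75
tool_pos: [560.9, -276.7, 132.3]
tcp_rot: [-3.133, 0.009, -2.886]
contact_force: [-0.1, -0.3, 0.3]
grip_width: 0.6
```

```bash
python3 -m jog '[1,1,0,5,0, 1,0,0,0,0]'; python3 -m jog '[1,0,4,0,0, 1,0,3,0,0, 1,0,3,0,0]'
```

```text
time: 3.95
tool_pos: [560.0, -277.2, 127.0]
tcp_rot: [-3.133, 0.009, -2.886]
contact_force: [0.2, -0.4, 0.1]
grip_width: 0.8
time: 4.25
tool_pos: [557.4, -267.2, 127.0]
tcp_rot: [-3.132, 0.009, -2.887]
contact_force: [-0.3, -0.6, -0.3]
grip_width: 0.3
```

```bash
python3 -m jog '[1,0,3,0,0, 1,0,3,0,0, 1,0,3,0,0]';python3 -m jog '[1,0,3,0,0, 1,0,3,0,0, 1,0,3,0,0]'
```

```text
time: 4.55
tool_pos: [555.1, -257.7, 127.4]
tcp_rot: [-3.131, 0.01, -2.886]
contact_force: [0.2, -2.2, -0.0]
grip_width: 0.3
time: 4.85
tool_pos: [553.1, -248.9, 127.9]
tcp_rot: [-3.129, 0.011, -2.886]
contact_force: [-1.0, -1.0, 0.3]
grip_width: 0.4
```

```bash
python3 snap.py wrist w2;python3 snap.py side s2
```

```text
4.85 [ 553.09752287 -248.94118229  127.88668868] [-3.12918768  0.01091449 -2.88615426] [-1.03577717 -1.03628237  0.31671907]
4.9 [ 553.00465237 -248.41673931  127.88340773] [-3.12965545  0.01082182 -2.88593425] [ 0.73908637 -1.03222859 -0.0031384 ]
```

View pics/w2.png

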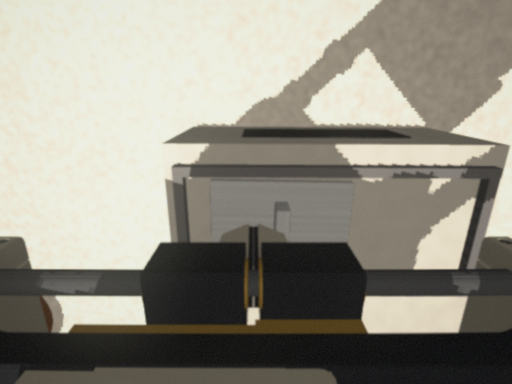

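View pics/s2.png

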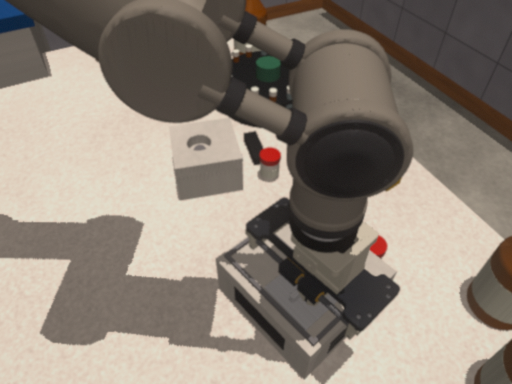

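The cover is sliding: its left edge is at px 210, now clear of the end stop, and the push force is only 1–2 N. I'll keep going.

```bash
python3 -m jog '[1,0,4,0.3,0, 1,0,4,0.2,0, 1,0,4,0.2,0, 1,0,4,0.2,0, 1,0,4,0.2,0]';python3 -m jog '[1,0,4,0.2,0, 1,0,4,0.2,0, 1,0,4,0.2,0, 1,0,4,0.2,0, 1,0,4,0.2,0]'; python3 snap.py wrist w3
```

```text
time: 5.45
tool_pos: [548.7, -229.7, 127.7]
tcp_rot: [-3.125, 0.013, -2.887]
contact_force: [0.9, -2.7, 2.0]
grip_width: 0.4
time: 5.95
tool_pos: [544.2, -210.0, 127.7]
tcp_rot: [-3.121, 0.016, -2.886]
contact_force: [0.4, -4.8, 5.1]
grip_width: 0.4
5.95 [ 544.15061997 -210.02794914  127.69847704] [-3.12138503  0.01559042 -2.88633363] [ 0.43749746 -4.8264928   5.08546643]
```

View pics/w3.png

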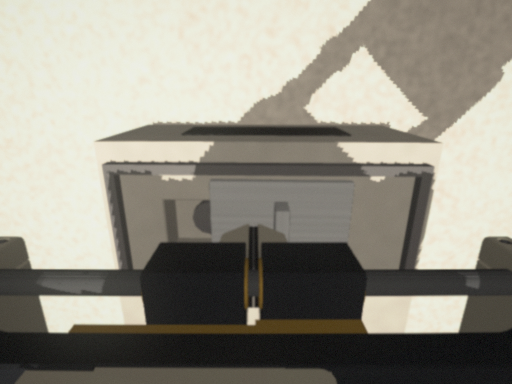

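```bash
cat > uf.py <<'E'
from h import *
a=.252;C=np.array([540.6,-203.6]);xu=np.array([np.cos(a),np.sin(a)]);yu=np.array([-np.sin(a),np.cos(a)])
def U(X): X=np.atleast_2d(X)[:,:2]-C; return np.c_[X@xu-40,X@yu].round(1)
E
python3 - <<'E'
from uf import *
p,d,c=load('w3.npz')
print('tcp',U([544.15,-210.03]))
print('cover top far edge corners',U(onplane(c,[(210,182),(352,182)],96)))
print('rib',U(onplane(c,[(275,204),(290,204)],111)))
print('stops',U(onplane(c,[(104,166),(433,166)],97)))
print('well',U(onplane(c,[(165,200)],90)))
E
```

```text
tcp [[-38.2  -7.1]]
cover top far edge corners [[-71.7 -31.9]
 [-72.5  49.9]]
rib [[-64.3   5.2]
 [-64.4  13.2]]
stops [[-81.  -92.3]
 [-82.7  93.8]]
well [[-58.  -61.3]]
```

```bash
python3 -m jog '[1,0,4,-0.3,0, 1,0,4,0,0, 1,0,4,0,0, 1,0,4,0,0]';python3 -m jog '[1,0,4,0,0, 1,0,4,0,0, 1,0,3,0,0, 1,0,2,0,0]'; python3 snap.py wrist w4
```

```text
time: 6.4
tool_pos: [539.7, -193.1, 127.7]
tcp_rot: [-3.122, 0.016, -2.886]
contact_force: [0.8, -5.1, 4.5]
grip_width: 0.8
time: 6.8
tool_pos: [536.2, -179.4, 127.7]
tcp_rot: [-3.121, 0.016, -2.886]
contact_force: [0.8, -5.2, 4.7]
grip_width: 0.5
6.8 [ 536.23189496 -179.41663543  127.69261772] [-3.12087759  0.01588248 -2.88598027] [ 0.83717171 -5.2384741   4.73468673]
```

View pics/w4.png

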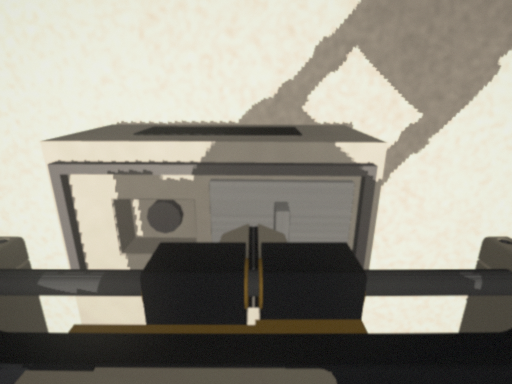

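```bash
python3 -m jog '[1,0,-4,-2,0, 1,0,-4,-20,0, 1,0,-20,-20,0, 1,0,0,0,0]'; python3 - <<'E'
from uf import *
p,d,c=load('w4.npz')
print('key',U(onplane(c,[(166,215)],74)),onplane(c,[(166,215)],74))
print('well far corners',U(onplane(c,[(114,199),(195,199)],90)))
q=cv2.resize(p[150:270,40:240,::-1],None,fx=4,fy=4,interpolation=cv2.INTER_CUBIC)
cv2.imwrite('pics/w4c.png',q)
E
python3 snap.py top t4
```

```text
time: 7.25
tool_pos: [539.4, -201.9, 167.2]
tcp_rot: [-3.135, 0.007, -2.885]
contact_force: [0.4, -0.6, -0.1]
grip_width: 0.6
key [[-40.9 -35.5]] [[ 548.55531279 -238.16843456   74.        ]]
well far corners [[-58.2 -61.6]
 [-58.8 -11.1]]
7.25 [ 539.41964729 -201.85358765  167.15969745] [-3.13472571  0.00718233 -2.88502433] [ 0.43996424 -0.55944353 -0.13459002]
```

View pics/w4c.png

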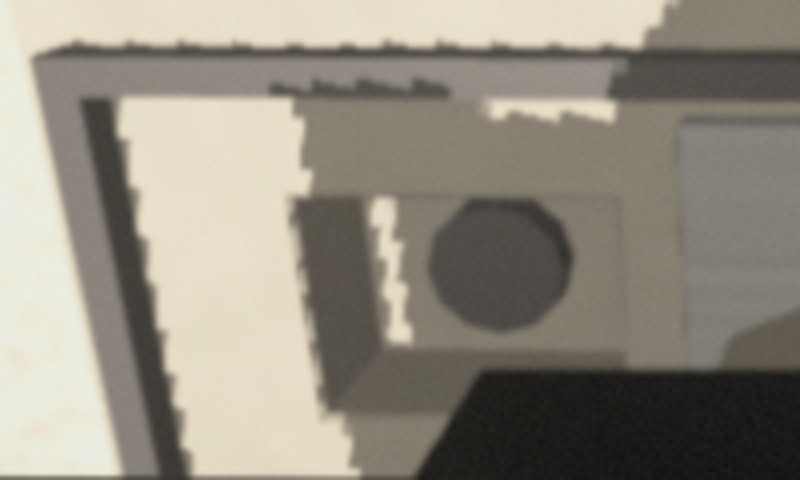

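View pics/t4.png

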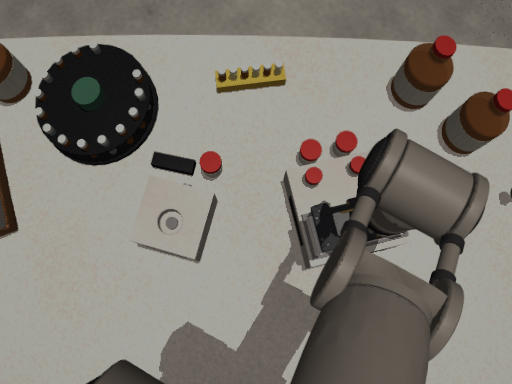

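The wrist view shows the well fully open, at px 114–195, with the dark key at about (166,215). The cover is at y ≈ +40. I'll move over the well.

```bash
python3 -m jog '[1,0,-20,0,0, 1,0,-20,0,0, 1,0,0,0,0, 1,0,0,0,0]'; python3 snap.py wrist w5; python3 -c "
from uf import *;from plant import *;print(U(get_obs()['tool_pos']))"
```

```text
time: 7.7
tool_pos: [544.8, -233.6, 158.9]
tcp_rot: [3.132, -0.004, -2.884]
contact_force: [0.3, 0.0, 0.1]
grip_width: 0.2
7.7 [ 544.84005306 -233.64317123  158.85577559] [ 3.13176709 -0.00380265 -2.88405229] [0.28275317 0.01791253 0.12199122]
[[-43.4 -30. ]]
```

View pics/w5.png

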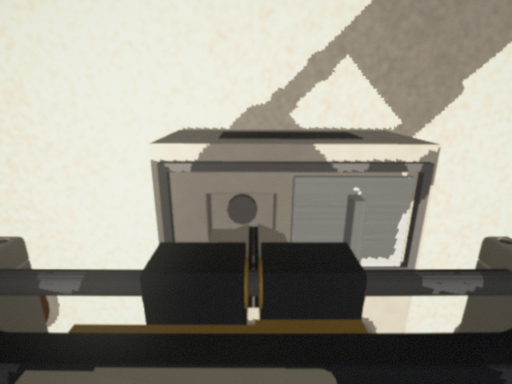

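```bash
python3 -m jog '[1,-3.5,-7,0,0, 1,0,0,10,0, 1,0,0,15,0, 1,0,0,0,0]'; python3 snap.py wrist w6; python3 -c "
from uf import *;from plant import *;print(U(get_obs()['tool_pos']))"
```

```text
time: 8.15
tool_pos: [549.5, -236.5, 131.1]
tcp_rot: [3.129, -0.005, -2.882]
contact_force: [0.9, -0.6, -0.9]
grip_width: 0.6
8.15 [ 549.5294584  -236.54782061  131.09407404] [ 3.12921144 -0.00540213 -2.88169705] [ 0.88895747 -0.57790288 -0.87217199]
[[-39.1 -34.5]]
```

View pics/w6.png

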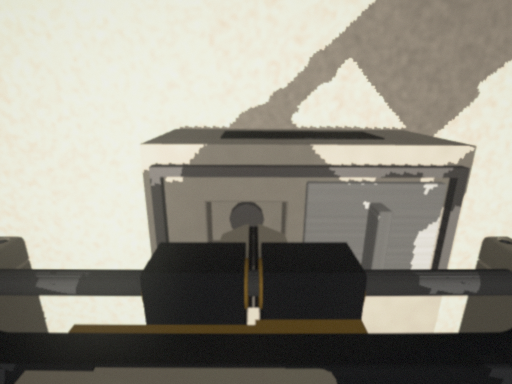

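```bash
python3 -m jog '[1,0.5,-3,3,0, 1,0,0,6,0, 1,0,0,6,0, 1,0,0,0,0]'; python3 -c "
from uf import *;from plant import *;print(U(get_obs()['tool_pos']))"
```

```text
time: 8.6
tool_pos: [550.8, -239.9, 117.1]
tcp_rot: [3.132, -0.003, -2.881]
contact_force: [-0.5, -0.1, -0.3]
grip_width: 0.5
[[-39.2 -37.7]]
```

```bash
python3 -m jog '[1,0,0,5,0, 1,0,0,5,0, 1,0,0,4,0]'; python3 -m jog '[1,0,0,2,0]';  python3 -c "
from uf import *;from plant import *;print(U(get_obs()['tool_pos']))"
```

```text
time: 8.9
tool_pos: [551.1, -240.0, 102.8]
tcp_rot: [3.133, -0.002, -2.881]
contact_force: [0.5, -0.1, 0.1]
grip_width: 0.3
time: 9.0
tool_pos: [550.9, -239.9, 100.2]
tcp_rot: [3.132, -0.002, -2.881]
contact_force: [0.2, -0.4, 0.4]
grip_width: 0.4
[[-39.1 -37.7]]
```

```bash
python3 -m jog '[1,0,0,2,0, 1,0,0,2,0]'; python3 -m jog '[1,0,0,2,0, 1,0,0,1,0]'
```

```text
time: 9.2
tool_pos: [550.9, -239.9, 96.2]
tcp_rot: [3.132, -0.002, -2.881]
contact_force: [-1.5, 0.1, 3.0]
grip_width: 0.4
time: 9.4
tool_pos: [551.0, -239.9, 94.2]
tcp_rot: [3.133, -0.002, -2.881]
contact_force: [-2.6, 3.0, 10.0]
grip_width: 0.3
```

```bash
python3 -m jog '[1,0,0,1.5,0, 1,0,0,0,0]'
```

```text
time: 9.6
tool_pos: [550.9, -239.9, 94.9]
tcp_rot: [3.134, -0.001, -2.881]
contact_force: [-2.3, 0.0, 4.2]
grip_width: 0.3
```

```bash
python3 -m jog '[1,0,0,1.5,0]'; python3 -m jog '[1,0,0,2,0]';python3 -m jog '[1,0,0,2,0]'
```

```text
time: 9.7
tool_pos: [551.0, -239.9, 94.2]
tcp_rot: [3.134, -0.001, -2.881]
contact_force: [-2.1, 0.7, 11.7]
grip_width: 0.4
time: 9.8
tool_pos: [551.0, -239.9, 94.0]
tcp_rot: [3.135, -0.0, -2.881]
contact_force: [-7.0, 4.0, 22.0]
grip_width: 0.4
time: 9.9
tool_pos: [551.0, -239.9, 94.1]
tcp_rot: [3.136, 0.0, -2.881]
contact_force: [-6.3, 3.9, 18.5]
grip_width: 0.7
```

The key bottomed: it was soft from about z 97, then hit a hard stop at z 94.0 with 22 N, which matches 5 mm of travel. I'll retract and go round to the rib's +y side.

```bash
python3 -m jog '[1,0,0,-10,0, 1,0,0,-25,0, 1,0,0,-30,0, 1,0,0,0,0, 1,0,0,0,0]'; python3 snap.py wrist w7; python3 -c "
from uf import *;from plant import *;print(U(get_obs()['tool_pos']))"
```

```text
time: 10.4
tool_pos: [551.4, -240.4, 161.5]
tcp_rot: [3.137, 0.002, -2.881]
contact_force: [-0.1, 1.0, 0.2]
grip_width: 0.5
10.4 [ 551.4176641  -240.39419713  161.47482412] [ 3.13676114e+00  1.50242477e-03 -2.88074033e+00] [-0.10867136  0.96755853  0.15455414]
[[-38.5 -38.6]]
```

View pics/w7.png

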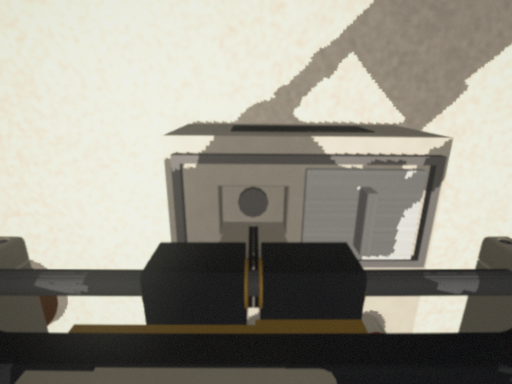

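The key is centred at px (253,202) and the cover is still parked. Next is a move of about +108 mm along tool y.

```bash
python3 -m jog '[1,0,25,0,-0.4, 1,0,25,0,0, 1,0,25,0,0, 1,0,25,0,0, 1,0,10,0,0]'; python3 -m jog '[1,0,0,0,0, 1,0,0,0,0]'; python3 -c "
from uf import *;from plant import *;print(U(get_obs()['tool_pos']))"
```

```text
time: 10.95
tool_pos: [519.8, -132.1, 156.3]
tcp_rot: [3.132, -0.004, -2.877]
contact_force: [0.2, 0.7, -0.7]
grip_width: 0.8
time: 11.15
tool_pos: [519.6, -131.5, 155.3]
tcp_rot: [3.132, -0.006, -2.875]
contact_force: [-0.2, -0.3, 0.8]
grip_width: 0.4
[[-42.3  75. ]]
```

```bash
python3 -m jog '[1,-2,0,10,0.8, 1,0,0,10,0, 1,0,0,5,0, 1,0,0,0,0]'; python3 -c "
from uf import *;from plant import *;print(U(get_obs()['tool_pos']))"; python3 snap.py wrist w8
```

```text
time: 11.55
tool_pos: [522.0, -133.6, 126.9]
tcp_rot: [3.132, -0.006, -2.893]
contact_force: [-1.1, -0.4, 0.5]
grip_width: 0.6
[[-40.5  72.4]]
11.55 [ 522.02334183 -133.62265299  126.88864893] [ 3.13203831 -0.00628668 -2.89314478] [-1.14656266 -0.43676732  0.51134712]
```

View pics/w8.png

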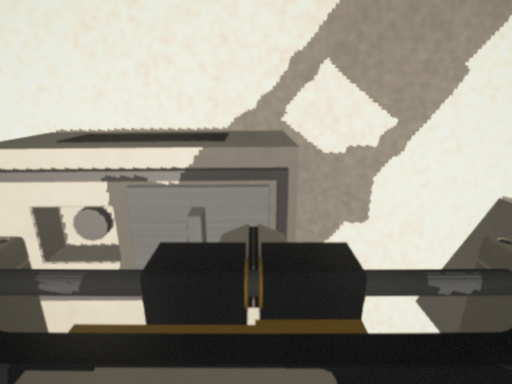

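```bash
python3 -m jog '[1,0,-4,0,0, 1,0,-4,0,0, 1,0,-3,0,0, 1,0,-3,0,0, 1,0,-3,0,0]';python3 -m jog '[1,0,-4,0,0, 1,0,-4,0,0, 1,0,-4,0,0, 1,0,-4,0,0, 1,0,-4,0,0]'; python3 -c "
from uf import *;from plant import *;print(U(get_obs()['tool_pos']))"
```

```text
time: 12.1
tool_pos: [527.1, -151.8, 127.9]
tcp_rot: [3.133, -0.005, -2.893]
contact_force: [0.5, 1.8, -0.3]
grip_width: 0.2
time: 12.6
tool_pos: [532.1, -172.0, 127.8]
tcp_rot: [3.132, -0.005, -2.893]
contact_force: [-0.2, 1.5, 0.9]
grip_width: 0.5
[[-40.4  32.7]]
```

Pushing at about 1.5 N. There are about 54 mm left to go.

```bash
python3 -m jog '[1,0,-4,0,0, 1,0,-4,0,0, 1,0,-4,0,0, 1,0,-4,0,0, 1,0,-4,0,0]';python3 -m jog '[1,0,-4,0,0, 1,0,-4,0,0, 1,0,-4,0,0, 1,0,-4,0,0, 1,0,-4,0,0]'; python3 -c "
from uf import *;from plant import *;print(U(get_obs()['tool_pos']))"; python3 snap.py wrist w9
```

```text
time: 13.1
tool_pos: [537.4, -192.8, 127.8]
tcp_rot: [3.131, -0.005, -2.893]
contact_force: [-1.0, 3.3, 1.3]
grip_width: 0.7
time: 13.6
tool_pos: [542.8, -213.7, 127.7]
tcp_rot: [3.131, -0.005, -2.893]
contact_force: [-0.6, 2.0, 2.4]
grip_width: 0.2
[[-40.4 -10.3]]
13.6 [ 542.79931161 -213.72003839  127.71416489] [ 3.13068009 -0.00493414 -2.89293712] [-0.5880496   2.01388416  2.37118244]
```

View pics/w9.png

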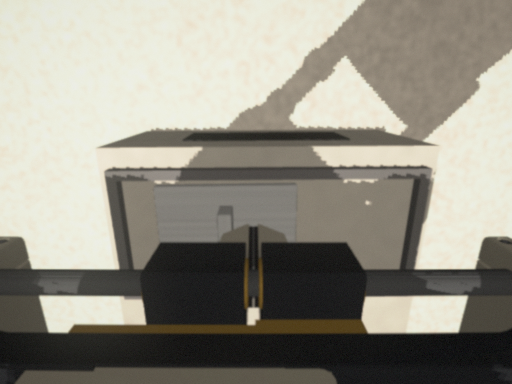

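```bash
python3 - <<'E'
from uf import *
p,d,c=load('w9.npz')
print(U(onplane(c,[(155,184),(296,184)],96)))
print(U(onplane(c,[(104,170),(434,170)],97)))
E
python3 -m jog '[1,0,-4,0,0, 1,0,-4,0,0, 1,0,-3,0,0]'; python3 snap.py wrist w10
```

```text
[[-73.8 -65.9]
 [-73.3  16.1]]
[[-82.5 -93.8]
 [-81.5  95.4]]
time: 13.95
tool_pos: [545.9, -225.6, 127.7]
tcp_rot: [3.131, -0.005, -2.893]
contact_force: [0.0, 3.1, 2.9]
grip_width: 0.3
13.95 [ 545.85789091 -225.60281037  127.72658347] [ 3.13100924 -0.00468128 -2.89301792] [0.03945855 3.13249492 2.9100647 ]
```

View pics/w10.png

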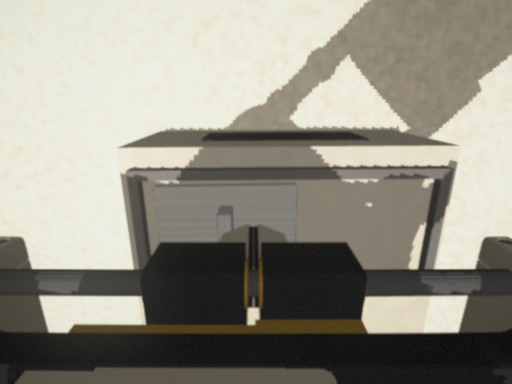

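The cover is now at y ≈ -37, centred over the well. I'll back off, lift clear and check.

```bash
python3 -m jog '[1,0,4,-1,0, 1,0,4,-15,0, 1,0,0,-40,0, 1,0,0,-40,0, 1,0,0,-20,0]'; python3 -m jog '[1,0,48,0,0, 1,0,48,0,0, 1,0,48,0,0, 1,0,48,0,0, 1,0,0,0,0]'; python3 snap.py top t11; python3 snap.py side s11
```

```text
time: 14.5
tool_pos: [543.2, -218.7, 246.5]
tcp_rot: [3.129, -0.01, -2.893]
contact_force: [-0.7, -0.5, -0.3]
grip_width: 0.3
time: 15.0
tool_pos: [496.3, -28.8, 257.8]
tcp_rot: [3.142, 0.004, -2.897]
contact_force: [0.6, -1.4, -0.5]
grip_width: 0.3
15.0 [496.34991241 -28.7860078  257.80507466] [ 3.14150753  0.00430511 -2.89717005] [ 0.57504575 -1.35107241 -0.46170578]
15.05 [497.35208234 -30.92949816 258.01280001] [-3.1397916   0.00517657 -2.89781546] [1.40117612 0.45226582 0.53338506]
```

View pics/t11.png

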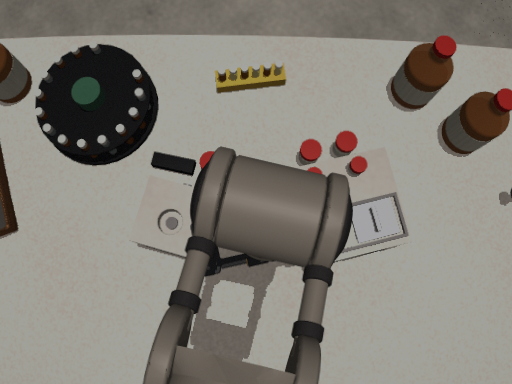

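View pics/s11.png

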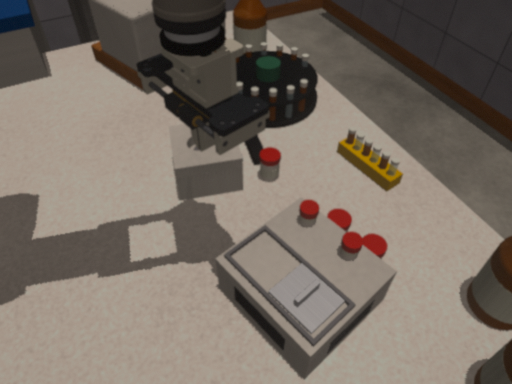

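```bash
python3 - <<'E'
from h import *
p,d,c=load('s11.npz')
cv2.imwrite('pics/s11c.png',cv2.resize(p[190:370,205:405,::-1],None,fx=3.3,fy=3.3,interpolation=cv2.INTER_CUBIC))
E
```

```text
(no output)
```

View pics/s11c.png

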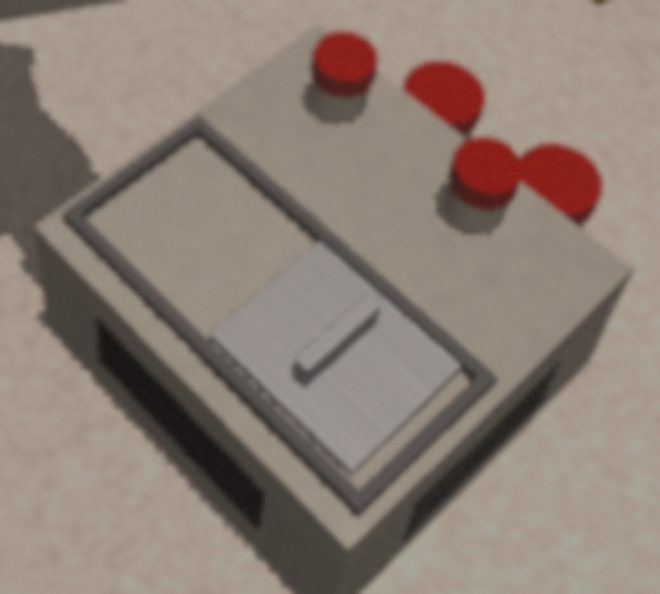

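The cover lies flat about 3 mm inside its starting place, so y ≈ -37.5. The jars and cups are at the same pixels as at the start. I'll hand in.

```bash
python3 -m jog '[1,0,0,0,0, 1,0,0,0,0, 1,0,0,0,0]'; python3 -c "
from plant import *;print(close_job())"
```

```text
time: 15.4
tool_pos: [499.1, -35.8, 258.4]
tcp_rot: [-3.137, 0.006, -2.903]
contact_force: [-0.1, -1.2, 0.1]
grip_width: 0.6
the job is handed in; nothing more can be done
None
```

The reset is done and handed in at 15.4 s; `close_job` gives no verdict, so this rests on my own checks.

- **Opening the well:** I pushed the rib with closed fingers until the cover sat at y ≈ +40 mm in the unit's frame. The push took up to about 5 N. The wrist picture showed the well fully open.
- **Pressing the key:** It gave softly from tool height z ≈ 97 mm and stopped hard at 94 mm, with up to 22 N on the tool. That matches the key's full 5 mm of travel.
- **Closing the well:** I lifted out and pushed the cover back over the well with about 2–3 N.

**Last checks:**
- **Cover:** the side picture shows it flat in its track, about 3 mm nearer the middle than where it started. That puts it at y ≈ -37 mm, centred over the well.
- **Bystanders:** the jars, the two cups behind the reset unit, the cup by the purge unit and the carton look to be where they started. In the last pictures the arm partly hid one jar and that cup in the top view and the carton in the side view; each showed clearly in the other view.
- **Purge key:** the arm never went down near the purge unit.
- **Robot:** the arm stood clear at z ≈ 258 mm, with contact force down to about 1 N.

**Not seen or off:**
- **Reset key coming up:** I could not see it once the cover was back. It read as sprung only from the wrist pictures taken before I closed the well.
- **Tool push up on the rib:** while opening, the tool read up to 5 N upward, probably because the tapered fingers wedged slightly on the rib. It stayed well under the 30 N limit.

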